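# Hold the concha bin open for a customer and let its lid down softly

## Robot

A 6-joint arm with a two-finger parallel gripper is mounted at the origin on the work surface. World frame = base frame: x ahead of the robot, y to its left, z up, the work surface at z = 0. Lengths are in mm, angles in rad, forces in N, time in s.
With the tool pointing down it reaches from about 350 to 775 mm from the base axis. Payload 5.5 kg.
Tool frame: the origin (TCP) lies midway between the tips of the shut fingers; the grasp point (between the pads) lies 19 mm behind it; z points along the fingers, y is the line along which they close (so a half turn about z gives the same grasp; the last joint's range is limited). The gripper opens to 85 mm and grips with 20 to 120 N. Pads are 22 mm wide; open, the fingers measure 114 mm over their backs; the gripper's body (76 mm by 85 mm) begins 54 mm behind the grasp point. The pads swing forward as they close: fully open they stand 13 mm farther back than shut.
Start: joints at [1.024, 0.313, 0.046, 1.304, 0, 1.431], TCP at [227.54, 528.107, 231.323] pointing down, gripper open.
Joint ranges: [-2.76, 2.76], [-0.86, 1.69], [-1.03, 1.26], [-2.2, 2.34], [-1.47, 1.5], [-3.14, 3.14]. Speed limits (rad/s): [2.57, 2.57, 3.14, 3.14, 3.14, 3.14].

## Interface

Orientations are given as a unit quaternion [x, y, z, w].
In Python, from bench import sensors, viewer, ticket gives the robot as it stands.
- The arm moves only by the tool apply_moves, never from a script. Its argument "targets" is a list that holds one entry, the list of rows, each a list of 7 numbers: the shift along the tool's x, y, z in m, then the turn, a rotation vector about the tool's x, y, z in rad, then the closure, from 0 (fully open) to 1 (shut). In form: [[[dx, dy, dz, rx, ry, rz, grip], ...]]. A call has 1 to 5 rows; each row shifts and turns the commanded pose from where the row before left it, along the tool's axes as they then stand; what a row does not reach is not made up. A row lasts 1/10 s, in which the tool goes at most 50 mm and 8.59 degrees, less where a joint would pass 70% of its speed; a pose out of reach is approached as far as the arm can. A call with a gripper value outside its range is refused whole. The fingers move at their own pace and stop on an object; "newtons" is the grip in N (left out, the last holds). Time passes only in rows, so rows that do not move let the fingers close. It gives the time, the measured TCP pose, the force, the opening and the grip force at its end, in the units of the state.
- sensors.observe(): the state, without advancing time (a new reading comes with each control period).
- viewer.camera(name): name is "scene" or "top" or "wrist"; returns a dict with "pixels" (384x512x3 uint8, red, green, blue), "fx", "fy", "cx", "cy" (pixels), "origin" and "rotation" of the camera in the world. Camera axes: x right, y up, looking along -z (the intrinsics and any distortion apply to the point x, -y, -z); pixel columns grow to the right and rows downward; lengths in mm; the calibration is good to about 2 mm. A picture is of the moment at which its call begins. There is no depth.
- ticket.close_job(): hands the job in; it is judged then, once.
Trained networks look in a picture, given as the dict that the camera call returned (one of the last four; its "shot" number tells which), for a name from the list of things; names that differ only in an ending like _2 or _b are one class to them, and where a whole thing is asked for, a point or a joint stands for the part that bears it (a point fixed in the world has none). Each returns a list of dicts, best first, with "p" (0 to 1); they miss things now and then, are a little off and sometimes report something else, mostly with a low value. They report only what shows in the picture. A call takes as long as a camera call. They do not tell look-alikes from the thing itself.
- viewer.spot_in(picture, target): "bbox" ([centre column, centre row, width, height] in pixels, round what is visible of it).
- viewer.landmark_of(picture, target): "location" ([column, row] in pixels: a listed point, or the origin of a listed thing).
The state is a dict: "time": time; "joint_pos": joint angles; "qd": joint speeds; "tau": joint torques, N m; "ee_pos": TCP position; "eef_rot": TCP orientation; "force": force on the tool from outside, world axes, zero at the start; "ft_torque": the same for the moment, N m; "finger_gap": finger opening in mm; "gripper_force": force on a finger pad.
Only numpy, scipy, OpenCV 4.12 (cv2) and the standard library are available. Lean on these libraries where they do the work, as an engineer would, in place of code of your own. Each camera call takes 0.05 s, during which the arm holds its last target. There are 200 camera calls.

## Task

Press down the lever of the self-service bin that holds the pink conchas so that its lid lifts all the way, and hold it open for about three seconds while a customer takes one. Then ease the lever slowly back up so that the lid comes down gently and closes fully without slamming, and move clear. Use only the fingertips on the lever, do not touch the lid, and leave the chocolate-ring bin and the things on the counter where they are.

Things in the scene. Friction and masses are not known exactly. Their poses are not given: they have to be found in the camera images.
- concha_bin: Steel pastry bin with a clear sloping lid, holding pink conchas; fixed, left or right of the other bin, yawed up to 0.4 rad. 264 mm deep (x), 250 wide (y); front wall 99 mm high, rear 169; closed lid 116 mm high in front, 182 at the rear. Origin: centre of the underside; -x points to the front (to the robot), +x to the lid hinge, z up. The lever runs along its +y side.
- concha_paddle (a point): Top centre of the concha lever's black press paddle (36 mm deep, 56 wide, 10 thick), the point to press; moves with the lever. In the bin's frame at (-0.216, 0.110, 0.147) when closed, its top sloping up to the robot by 0.2 rad; at (-0.224, 0.110, 0.067) fully pressed, sloping down by 0.2 rad. It is 85 mm ahead of the bin's front; below it is only the counter.
- concha_lever_angle (a joint): Angle of the concha bin's lever, rad: 0 lid closed, grows as the paddle goes down, 0.40 at its stop (lid fully open). A steel bar pivoted 202 mm behind the paddle; its rear end lifts the lid by a rod, so both move together. The lid's weight raises it again: 2 to 8 N on the paddle moves it and holds it down. Let go, it flies up and the lid slams.
- concha_lever: The concha bin's lever with its paddle: a flat steel bar 6 mm thick and 20 mm high along the bin's +y side, 332 mm long, sloping up to the paddle by 0.2 rad when closed. Origin on its pivot axis, in the bin's middle plane.
- concha_lever_pivot (a point): Pivot of the concha bin's lever, on the bin's +y side at (-0.022, 0.134, 0.089) in the bin's frame; the axis is the bin's y.
- concha_lid_front (a point): Middle of the front edge of the concha bin's lid, 254 mm from the hinge along the bin's rear top edge; moves with the lid: 112 mm high closed, 344 mm fully open. It rises and swings away from the robot. The lid turns 2.46 rad per rad of the lever (0.98 rad in all), so its front edge moves 3 mm per mm of paddle.
- ring_bin: The other bin, of the same make and size and with the same lever and lid, holding brown ring buns with chocolate tops; fixed. To be left shut. Same frame as concha_bin.
- ring_paddle (a point): Top centre of the press paddle of the ring bin's lever.
- ring_lever_angle (a joint): Angle of the ring bin's lever, rad, 0 with its lid closed.
- concha_lid: The concha bin's lid: clear pane in a steel frame, 254 x 250 x 8 mm, 0.32 to 0.5 kg; origin at its middle, axes parallel to the bin's when closed. Not to be touched.
- tongs: Steel pastry tongs with green grips lying on the counter, 270 mm long (x, grips at -x), 76 mm wide, 16 mm high, 120 g, loose. Origin: underside, middle.
- shaker: Steel sugar shaker standing on the counter, 68 mm diameter, 114 mm high, 250 g, loose. Origin: centre of the underside.
- plate: White plate on the counter, 128 mm diameter, 14 mm high, loose. Origin: centre of the underside.
- sample_concha: Small concha with a yellow top on the plate, 72 mm diameter, 44 mm high, 70 g, loose. Origin: centre of the underside.
Not all that is in view belongs to the job. Leave any blue look-alike of the sample_concha alone.

How it is judged:
By the outcome, as a careful person would: the job done as asked, in the order asked, and still so for the second after the job is handed in, with the robot touching nothing.
It also fails if it takes over 43 s, if anything falls off the work surface, if the arm or the gripper's body presses on something with over 40 N, if the wrist force passes 120 N, or if a joint passes its speed limit or range.

## Working session

There is one attempt and no reset: what is moved stays moved. The work goes in short steps, Python scripts to look and compute and a tool call to move; the robot and the scene stay as the last step left them, time stands still between calls to the robot, and variables do not carry over. Pictures are saved under pics/ and viewed, at most 10 in all, crops included, and the job is handed in when it is done.

Besides the shell and the picture viewer there is one more tool, called after "Call:" as name(argument=value, ...), one argument or row to a line, values as JSON. apply_moves: Moves the arm, as the interface text tells. Its arguments: {"type":"object","properties":{"targets":{"type":"array"},"newtons":{"type":"number"}},"required":["targets"]}

```bash
mkdir -p pics
cat > h.py <<'E'
import numpy as np,cv2
from bench import sensors,viewer,ticket
from scipy.spatial.transform import Rotation as R
def proj(c,P):
    q=(np.atleast_2d(P)-np.array(c["origin"]))@np.array(c["rotation"])
    return np.c_[c["cx"]+c["fx"]*q[:,0]/-q[:,2], c["cy"]-c["fy"]*q[:,1]/-q[:,2]]
def ray(c,px,z):
    d=np.array(c["rotation"])@np.array([(px[0]-c["cx"])/c["fx"],-(px[1]-c["cy"])/c["fy"],-1])
    o=np.array(c["origin"]);return o+d*(z-o[2])/d[2]
E
python3 - <<'E'
from h import *
s=sensors.observe();print(s)
ims=[]
for n in("scene","top"):
    c=viewer.camera(n);ims.append(c["pixels"][:,:,::-1])
    print(n,{k:v for k,v in c.items() if k!="pixels"})
    for t in("concha_paddle","ring_paddle","concha_lid_front","concha_lever_pivot","concha_bin","ring_bin","shaker","tongs"):
        print(t,[(np.round(d["location"]),round(d["p"],2)) for d in viewer.landmark_of(c,t)[:3]],[(np.round(d["bbox"]),round(d["p"],2)) for d in viewer.spot_in(c,t)[:2]] if 'bin' in t else '')
    cv2.imwrite(f"pics/{n}1.png",cv2.resize(c["pixels"][:,:,::-1],(800,600)))
E
```

```text
{'time': 0.0, 'joint_pos': array([1.02439199e+00, 3.13983798e-01, 4.49619238e-02, 1.30356834e+00,
       1.81971860e-05, 1.43120320e+00]), 'qd': array([ 0.00090543,  0.00113851,  0.00026568,  0.00100593, -0.00144649,
       -0.0015818 ]), 'tau': array([ 4.34548720e-04, -4.80629396e+01,  2.98530972e+01,  1.93538703e-02,
       -2.18860414e-04,  6.29283804e-06]), 'ee_pos': array([227.25288275, 527.63707426, 230.41132151]), 'eef_rot': array([ 2.02005815e-01,  9.79383911e-01, -8.41636630e-04, -3.10221949e-04]), 'force': array([-0.08443021,  0.19117077,  0.38224755]), 'ft_torque': array([ 0.01708374, -0.02059344, -0.08287438]), 'gripper_force': 0.0, 'finger_gap': 85.22267519901258}
scene {'fx': 469.05234581226586, 'fy': 469.05234581226586, 'cx': 262.72378899041496, 'cy': 194.90827499385733, 'origin': array([1365.42964123,  623.42234802, 1433.20540081]), 'rotation': array([0.14501864, 0.28990415, 0.83302713, 0.44832019]), 'shot': 1}
concha_paddle [(array([213., 142.]), 0.86)] 
ring_paddle [(array([349., 217.]), 0.9)] 
concha_lid_front [(array([178., 160.]), 0.9)] 
concha_lever_pivot [(arra
[... 340 characters left out ...]
7882558479, 'fy': 400.6817882558479, 'cx': 252.45996869335116, 'cy': 194.4925067087485, 'origin': array([ 333.83921488,   14.88715185, 1613.73928008]), 'rotation': array([ 0.04482905, -0.04975565, -0.70210852,  0.70891351]), 'shot': 2}
concha_paddle [(array([323., 223.]), 0.74)] 
ring_paddle [(array([156., 210.]), 0.47)] 
concha_lid_front [(array([341., 190.]), 0.85)] 
concha_lever_pivot [(array([300., 174.]), 0.56)] 
concha_bin [(array([326., 168.]), 0.92)] [(array([330., 171.,  92., 112.]), 0.93)]
ring_bin [(array([203., 172.]), 0.86)] [(array([196., 169.,  90.,  94.]), 0.75), (array([332., 171.,  88., 112.]), 0.73)]
shaker [(array([362., 235.]), 0.76)] 
tongs [(array([137., 239.]), 0.78)]
```

```bash
sed -i 's/np.array(c\["rotation"\])/R.from_quat(c["rotation"]).as_matrix()/g' h.py
cat >> h.py <<'E'
from scipy.optimize import least_squares
PT={"concha_paddle":(-216,110,147),"concha_lid_front":None,"concha_lever_pivot":(-22,134,89),"concha_bin":(0,0,0)}
def fit(obs,x0):  # obs: list of (cam, local point, pixel)
    def w(x,p): return np.r_[R.from_euler('z',x[2]).as_matrix()[:2,:2]@p[:2]+x[:2],p[2]]
    f=lambda x:np.concatenate([(proj(c,w(x,np.array(p,float)))[0]-u) for c,p,u in obs])
    r=least_squares(f,x0,loss='soft_l1',f_scale=2,x_scale=[100,100,.3]);return r.x,f(r.x).reshape(-1,2),w
E
python3 - <<'E'
from h import *
obs={"concha":[], "ring":[]}
for n in("scene","top"):
    c=viewer.camera(n)
    for b in obs:
        for t,p in((f"{b}_paddle",(-216,110,147)),(f"{b}_lever_pivot",(-22,134,89)),(f"{b}_lid_front",(-119,0,112)),(f"{b}_bin",(0,0,0))):
            try: d=viewer.landmark_of(c,t)
            except Exception as e: continue
            if d: obs[b].append((c,p,d[0]["location"]))
    for t,z in(("shaker",0),("plate",0),("tongs",0)):
        print(n,t,[np.round(ray(c,d["location"],z)) for d in viewer.landmark_of(c,t)[:1]])
for b in obs:
    x,r,w=fit(obs[b],[500,-200 if b=="concha" else 200,0]);print(b,x,"\n",r.round(1),w(x,np.array((-216,110,147))))
E
```

```text
scene shaker [array([ 399., -425.,    0.])]
scene plate [array([389., 112.,   0.])]
scene tongs [array([369., 469.,   0.])]
top shaker [array([ 389., -434.,    0.])]
top plate [array([382., 106.,   0.])]
top tongs [array([376., 469.,   0.])]
concha [ 6.78930472e+02 -2.92627438e+02  2.96795672e-01] 
 [[ 3.4 -1.6]
 [-1.7 -0.6]
 [ 1.1 -1.5]
 [ 2.4  1.1]
 [ 0.7 -4.8]
 [ 0.4  2. ]
 [-1.5 -4. ]
 [ 3.7 -1. ]] [ 440.20398688 -250.60761604  147.        ]
ring [ 6.60900997e+02  2.01318735e+02 -2.02987173e-01] 
 [[ 2.6 -0.2]
 [-0.8 -3.2]
 [ 2.  -0.9]
 [-2.7 -1.4]] [471.51131553 352.60504737 147.        ]
```

View pics/scene1.png

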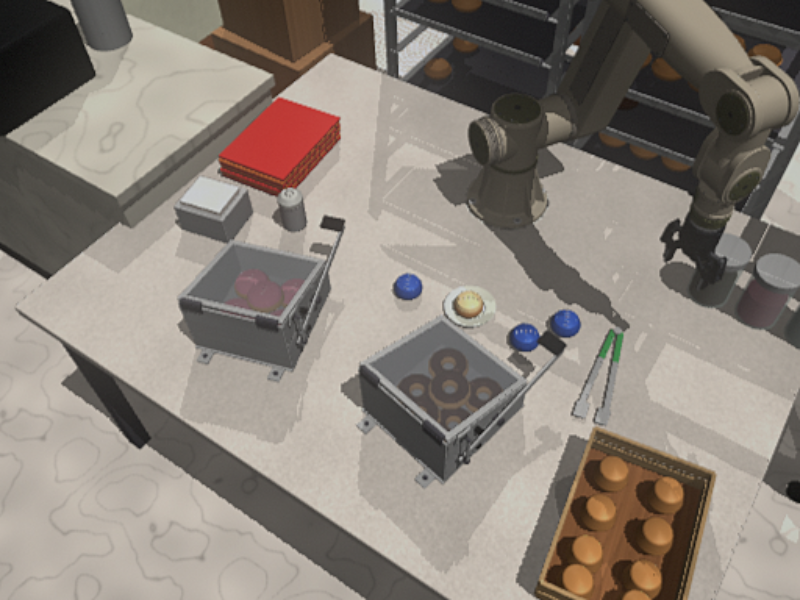

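View pics/top1.png

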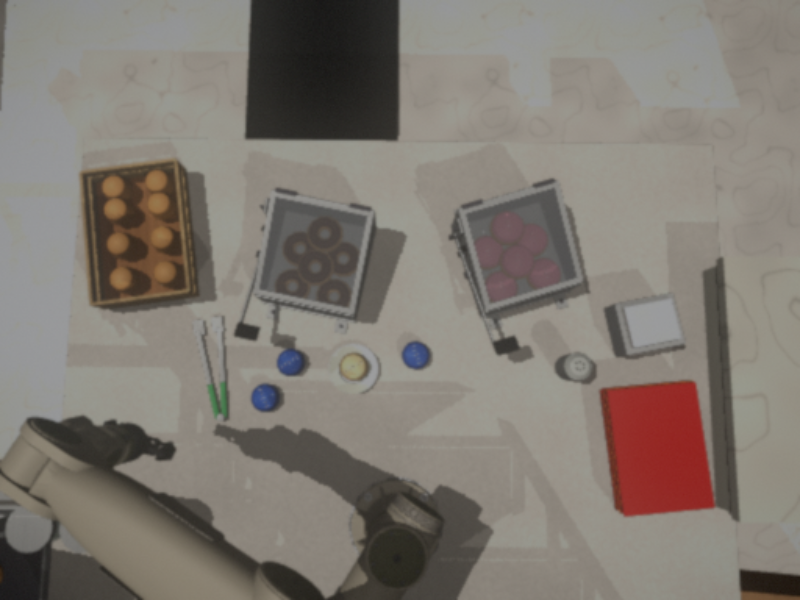

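The pink conchas are in the bin on the robot's right: scene bin at (255,300), its paddle at (333,223), and the shaker at (291,210). In the top view the paddle is at (506,345). The ring bin is on the left. I'll go over the counter to a point above the concha paddle with the fingers shut.

Call:
apply_moves(
  targets=[
    [[-0.031,-0.029,-0.002,0,0,0,1],[-0.031,-0.029,-0.002,0,0,0,1],[-0.031,-0.029,-0.002,0,0,0,1],[-0.031,-0.029,-0.002,0,0,0,1],[-0.031,-0.029,-0.002,0,0,0,1]],
  ],
  newtons=40,
)

```text
time: 2.6
ee_pos: [312.9, 332.2, 241.5]
eef_rot: [0.202, 0.979, 0.0, 0.0]
force: [1.1, 0.2, -0.2]
finger_gap: 12.1
gripper_force: 0.0
```

Call:
apply_moves(
  targets=[
    [[-0.031,-0.029,-0.002,0,0,0,1],[-0.031,-0.029,-0.002,0,0,0,1],[-0.031,-0.029,-0.002,0,0,0,1],[-0.031,-0.029,-0.002,0,0,0,1],[-0.031,-0.029,-0.002,0,0,0,1]],
  ],
)

```text
time: 3.1
ee_pos: [397.9, 137.5, 251.7]
eef_rot: [0.202, 0.979, 0.0, 0.0]
force: [0.4, -0.4, -0.4]
finger_gap: -0.1
gripper_force: 0.0
```

Call:
apply_moves(
  targets=[
    [[-0.019,-0.034,0,0,0,0,1],[-0.019,-0.034,0,0,0,0,1],[-0.019,-0.034,0,0,0,0,1],[-0.019,-0.034,0,0,0,0,1],[-0.019,-0.034,0,0,0,0,1]],
  ],
)

```text
time: 3.6
ee_pos: [417.4, -56.3, 251.6]
eef_rot: [0.202, 0.979, 0.0, 0.0]
force: [0.3, 1.1, -0.6]
finger_gap: 0.3
gripper_force: 0.0
```

Call:
apply_moves(
  targets=[
    [[-0.019,-0.034,0,0,0,0,1],[-0.019,-0.034,0,0,0,0,1],[-0.019,-0.034,0,0,0,0,1],[-0.019,-0.034,0,0,0,0,1],[-0.012,-0.021,0,0,0,0,1]],
  ],
)

```text
time: 4.1
ee_pos: [436.3, -236.4, 251.2]
eef_rot: [0.203, 0.979, -0.0, 0.0]
force: [0.2, 1.0, 0.1]
finger_gap: -0.0
gripper_force: 0.0
```

Call:
apply_moves(
  targets=[
    [[0,0,0,0,0,-0.14,1],[0,0,0,0,0,-0.14,1],[0,0,0,0,0,-0.14,1],[0,0,0,0,0,-0.14,1],[0,0,0,0,0,-0.14,1]],
  ],
)

```text
time: 4.6
ee_pos: [436.1, -233.7, 251.3]
eef_rot: [-0.149, 0.989, 0.0, 0.0]
force: [-0.6, -1.4, -0.1]
finger_gap: -0.1
gripper_force: 0.0
```

Run:
```python
from h import *
s=sensors.observe();print(s["ee_pos"].round(1),R.from_quat(s["eef_rot"]).as_matrix().round(3),s["joint_pos"].round(2))
c=viewer.camera("wrist");cv2.imwrite("pics/w1.png",c["pixels"][:,:,::-1])
print(c["origin"])
obs=[]
for c in (c,viewer.camera("top"),viewer.camera("scene")):
  for t,p in(("concha_paddle",(-216,110,147)),("concha_lever_pivot",(-22,134,89)),("concha_lid_front",(-127,0,112)),("concha_bin",(0,0,0))):
    d=viewer.landmark_of(c,t)
    if d and d[0]["p"]>.3: obs.append((c,p,d[0]["location"]));print(c["shot"],t,np.round(d[0]["location"]),d[0]["p"],ray(c,d[0]["location"],p[2]).round())
x,r,w=fit(obs,[679,-292,.297]);print(x,w(x,np.array((-216,110,147))));print(r.round(1))
```

```text
[ 436.1 -233.7  251.3] [[-0.956 -0.294  0.   ]
 [-0.294  0.956  0.   ]
 [-0.    -0.    -1.   ]] [-0.65  0.15 -0.11  1.31  0.   -0.95]
[ 366.38714256 -255.48836925  394.77528322]
5 concha_paddle [234. 184.] 0.97 [ 440. -255.  147.]
5 concha_lever_pivot [259. 308.] 0.85 [ 615. -174.   89.]
5 concha_lid_front [145. 255.] 0.78 [ 565. -330.  112.]
6 concha_paddle [326. 222.] 0.64 [ 432. -265.  147.]
6 concha_lever_pivot [298. 172.] 0.71 [ 627. -172.   89.]
6 concha_lid_front [345. 190.] 0.55 [ 557. -345.  112.]
6 concha_bin [323. 165.] 0.74 [ 678. -285.    0.]
7 concha_paddle [212. 139.] 0.56 [ 427. -267.  147.]
7 concha_lever_pivot [203. 190.] 0.75 [ 613. -174.   89.]
7 concha_lid_front [178. 163.] 0.74 [ 573. -323.  112.]
7 concha_bin [169. 201.] 0.88 [ 676. -302.    0.]
[ 6.80213086e+02 -2.91772502e+02  3.21989885e-01] [ 440.50381786 -255.77990563  147.        ]
[[-1.2  0.1]
 [ 1.4  1.4]
 [-1.  -4.2]
 [-2.4 -2.3]
 [ 0.   2.6]
 [-3.4 -0.7]
 [ 1.7 -0.5]
 [ 0.3  3.2]
 [-0.1  1. ]
 [ 0.5 -3.1]
 [ 1.4  1.9]]
```

View pics/w1.png

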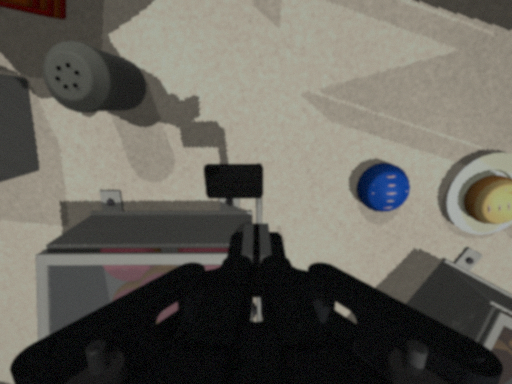

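The wrist view shows the black paddle at (234,182), centred left of the shut fingertips and parallel to the tool. That agrees with the fit at about (440,-255). The shaker at (80,75) and the blue look-alike at (383,187) are well clear. I'll centre and descend.

Call:
apply_moves(
  targets=[
    [[0.003,-0.011,0.01,0,0,0,1],[0.003,-0.011,0.02,0,0,0,1],[0,0,0.025,0,0,0,1],[0,0,0.02,0,0,0,1],[0,0,0.005,0,0,0,1]],
  ],
)

```text
time: 5.85
ee_pos: [435.3, -256.0, 168.2]
eef_rot: [-0.146, 0.989, 0.002, -0.002]
force: [-0.8, 0.1, 0.2]
finger_gap: 0.2
gripper_force: 0.0
```

Call:
apply_moves(
  targets=[
    [[0,0,0.004,0,0,0,1],[0,0,0.004,0,0,0,1],[0,0,0.004,0,0,0,1],[0,0,0.004,0,0,0,1],[0,0,0.004,0,0,0,1]],
  ],
)

```text
time: 6.35
ee_pos: [437.1, -256.5, 151.4]
eef_rot: [-0.146, 0.989, -0.0, 0.0]
force: [-0.5, 0.9, -0.3]
finger_gap: 0.4
gripper_force: 0.0
```

Call:
apply_moves(
  targets=[
    [[0,0,0.003,0,0,0,1],[0.001,0,0.003,0,0,0,1],[0.001,0,0.003,0,0,0,1],[0.001,0,0.003,0,0,0,1],[0.001,0,0.003,0,0,0,1]],
  ],
)

```text
time: 6.85
ee_pos: [433.9, -257.4, 137.3]
eef_rot: [-0.146, 0.989, -0.0, 0.001]
force: [1.7, 2.7, 7.5]
finger_gap: -0.1
gripper_force: 3.4
```

Call:
apply_moves(
  targets=[
    [[0.001,0,0.004,0,0,0,1],[0.001,0,0.004,0,0,0,1],[0.001,0,0.004,0,0,0,1],[0,0,0.004,0,0,0,1],[0,0,0.004,0,0,0,1]],
  ],
)

```text
time: 7.35
ee_pos: [430.5, -258.5, 117.2]
eef_rot: [-0.146, 0.989, -0.0, 0.001]
force: [-2.4, 1.5, 7.2]
finger_gap: -0.2
gripper_force: 3.6
```

Run:
```python
from h import *
s=sensors.observe();print(s["ee_pos"].round(1),s["force"].round(1))
a=viewer.camera("wrist")["pixels"];b=viewer.camera("scene")["pixels"][90:282,80:336]
cv2.imwrite("pics/w2.png",np.vstack([cv2.resize(a,(400,300)),cv2.resize(b,(400,300))])[:,:,::-1])
```

```text
[ 430.5 -258.5  117.2] [-2.4  1.5  7.2]
```

View pics/w2.png

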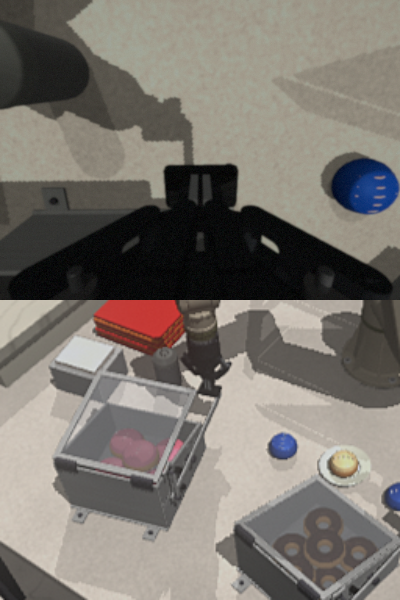

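The picture shows the fingertips centred on the paddle (wrist crop, about (200,185)) and the concha lid partly raised. I'll keep pressing towards z≈67.

Call:
apply_moves(
  targets=[
    [[0,0,0.004,0,0,0,1],[0,0,0.004,0,0,0,1],[0,0,0.004,0,0,0,1],[0.001,0,0.004,0,0,0,1],[0,0,0.004,0,0,0,1]],
  ],
)

```text
time: 7.95
ee_pos: [428.9, -259.0, 97.0]
eef_rot: [-0.146, 0.989, -0.0, -0.0]
force: [-4.1, -0.3, 7.9]
finger_gap: -0.1
gripper_force: 3.7
```

Call:
apply_moves(
  targets=[
    [[0,0,0.004,0,0,0,1],[0,0,0.004,0,0,0,1],[0,0,0.004,0,0,0,1],[0,0,0.003,0,0,0,1],[0,0,0.003,0,0,0,1]],
  ],
)

```text
time: 8.45
ee_pos: [428.9, -259.0, 78.8]
eef_rot: [-0.146, 0.989, -0.0, -0.0]
force: [-2.8, 0.3, 5.6]
finger_gap: 0.1
gripper_force: 3.2
```

Call:
apply_moves(
  targets=[
    [[0,0,0.002,0,0,0,1],[0,0,0.002,0,0,0,1],[0,0,0.002,0,0,0,1],[0,0,0.001,0,0,0,1]],
  ],
)

```text
time: 8.85
ee_pos: [429.3, -258.8, 71.8]
eef_rot: [-0.146, 0.989, -0.0, 0.0]
force: [-1.3, 0.7, 5.0]
finger_gap: 0.1
gripper_force: 3.0
```

Call:
apply_moves(
  targets=[
    [[0,0,0.001,0,0,0,1],[0,0,0.001,0,0,0,1],[0,0,0.001,0,0,0,1]],
  ],
)

```text
time: 9.15
ee_pos: [429.6, -258.8, 69.0]
eef_rot: [-0.146, 0.989, -0.0, 0.001]
force: [-1.5, 1.6, 5.1]
finger_gap: 0.1
gripper_force: 2.8
```

Call:
apply_moves(
  targets=[
    [[0,0,0.001,0,0,0,1],[0,0,0.001,0,0,0,1],[0,0,0.001,0,0,0,1]],
  ],
)

```text
time: 9.45
ee_pos: [429.9, -258.8, 66.8]
eef_rot: [-0.146, 0.989, -0.0, 0.001]
force: [-3.2, 4.3, 18.0]
finger_gap: 0.0
gripper_force: 9.4
```

The force has jumped to 18 N, so the lever is on its stop. I'll hold it there and check with one picture.

Call:
apply_moves(
  targets=[
    [[0,0,0,0,0,0,1],[0,0,0,0,0,0,1],[0,0,0,0,0,0,1],[0,0,0,0,0,0,1],[0,0,0,0,0,0,1]],
  ],
)

```text
time: 9.95
ee_pos: [429.8, -258.8, 66.9]
eef_rot: [-0.146, 0.989, -0.0, 0.001]
force: [-2.7, 2.3, 11.1]
finger_gap: -0.0
gripper_force: 6.3
```

Run:
```python
from h import *
a=viewer.camera("wrist")["pixels"];b=viewer.camera("scene")["pixels"][90:282,80:336]
cv2.imwrite("pics/w3.png",np.vstack([cv2.resize(a,(400,300)),cv2.resize(b,(400,300))])[:,:,::-1])
s=sensors.observe();print(s["ee_pos"].round(1),s["force"].round(1))
```

```text
[ 429.8 -258.8   66.9] [-1.9  2.5 12.6]
```

View pics/w3.png

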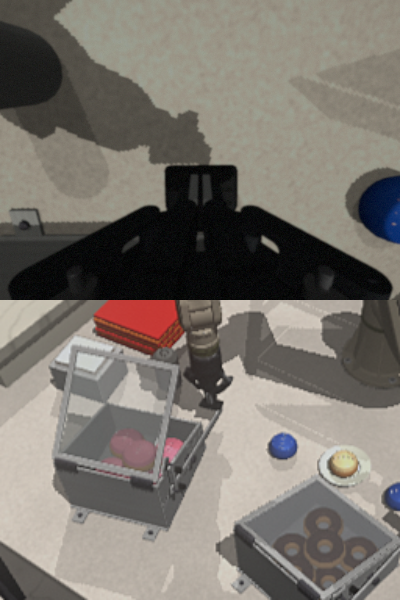

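The lid is fully up (scene crop, front edge near row 350) and the fingertips are still centred on the paddle. I'll hold until about 3.2 s of open time has passed.

Call:
apply_moves(
  targets=[
    [[0,0,0,0,0,0,1],[0,0,0,0,0,0,1],[0,0,0,0,0,0,1],[0,0,0,0,0,0,1],[0,0,0,0,0,0,1]],
  ],
)

```text
time: 10.55
ee_pos: [429.8, -258.8, 66.9]
eef_rot: [-0.146, 0.989, -0.0, 0.001]
force: [-1.2, 3.6, 12.7]
finger_gap: -0.0
gripper_force: 6.3
```

Call:
apply_moves(
  targets=[
    [[0,0,0,0,0,0,1],[0,0,0,0,0,0,1],[0,0,0,0,0,0,1],[0,0,0,0,0,0,1],[0,0,0,0,0,0,1]],
  ],
)

```text
time: 11.05
ee_pos: [429.8, -258.8, 66.9]
eef_rot: [-0.146, 0.989, -0.0, 0.001]
force: [-2.6, 3.0, 13.7]
finger_gap: 0.3
gripper_force: 6.3
```

Call:
apply_moves(
  targets=[
    [[0,0,0,0,0,0,1],[0,0,0,0,0,0,1],[0,0,0,0,0,0,1],[0,0,0,0,0,0,1],[0,0,0,0,0,0,1]],
  ],
)

```text
time: 11.55
ee_pos: [429.8, -258.8, 66.9]
eef_rot: [-0.146, 0.989, -0.0, 0.001]
force: [-2.2, 3.2, 12.6]
finger_gap: 0.2
gripper_force: 6.3
```

Call:
apply_moves(
  targets=[
    [[0,0,0,0,0,0,1],[0,0,0,0,0,0,1],[0,0,0,0,0,0,1],[0,0,0,0,0,0,1],[0,0,0,0,0,0,1]],
  ],
)

```text
time: 12.05
ee_pos: [429.8, -258.8, 66.9]
eef_rot: [-0.146, 0.989, -0.0, 0.001]
force: [-2.5, 2.8, 13.7]
finger_gap: 0.2
gripper_force: 6.3
```

Call:
apply_moves(
  targets=[
    [[0,0,0,0,0,0,1],[0,0,0,0,0,0,1],[0,0,0,0,0,0,1],[0,0,0,0,0,0,1],[0,0,0,0,0,0,1]],
  ],
)

```text
time: 12.55
ee_pos: [429.8, -258.8, 66.9]
eef_rot: [-0.146, 0.989, -0.0, 0.001]
force: [-1.8, 4.0, 12.7]
finger_gap: 0.1
gripper_force: 6.3
```

Call:
apply_moves(
  targets=[
    [[0,0,-0.001,0,0,0,1],[0,0,-0.001,0,0,0,1],[0,0,-0.002,0,0,0,1],[0,0,-0.002,0,0,0,1],[0,0,-0.002,0,0,0,1]],
  ],
)

```text
time: 13.05
ee_pos: [429.2, -258.9, 73.5]
eef_rot: [-0.146, 0.989, -0.0, 0.0]
force: [-1.3, 0.4, 4.3]
finger_gap: -0.0
gripper_force: 2.1
```

Call:
apply_moves(
  targets=[
    [[0,0,-0.002,0,0,0,1],[0,0,-0.002,0,0,0,1],[0,0,-0.002,0,0,0,1],[0,0,-0.002,0,0,0,1],[0,0,-0.002,0,0,0,1]],
  ],
)

```text
time: 13.55
ee_pos: [428.8, -258.9, 83.4]
eef_rot: [-0.146, 0.989, -0.0, -0.0]
force: [-3.0, -1.2, 4.6]
finger_gap: -0.2
gripper_force: 2.5
```

Call:
apply_moves(
  targets=[
    [[0,0,-0.002,0,0,0,1],[0,0,-0.002,0,0,0,1],[0,0,-0.002,0,0,0,1],[0,0,-0.002,0,0,0,1],[0,0,-0.002,0,0,0,1]],
  ],
)

```text
time: 14.05
ee_pos: [428.8, -258.9, 93.4]
eef_rot: [-0.146, 0.989, -0.0, -0.0]
force: [-4.5, -2.0, 5.1]
finger_gap: 0.2
gripper_force: 2.8
```

Call:
apply_moves(
  targets=[
    [[0,0,-0.002,0,0,0,1],[-0.001,0,-0.002,0,0,0,1],[0,0,-0.002,0,0,0,1],[0,0,-0.002,0,0,0,1],[0,0,-0.002,0,0,0,1]],
  ],
)

```text
time: 14.55
ee_pos: [430.1, -258.5, 103.6]
eef_rot: [-0.146, 0.989, -0.0, 0.0]
force: [-3.6, -0.8, 6.5]
finger_gap: -0.2
gripper_force: 2.9
```

Call:
apply_moves(
  targets=[
    [[-0.001,0,-0.002,0,0,0,1],[0,0,-0.002,0,0,0,1],[0,0,-0.002,0,0,0,1],[-0.001,0,-0.002,0,0,0,1],[0,0,-0.002,0,0,0,1]],
  ],
)

```text
time: 15.05
ee_pos: [432.0, -257.8, 113.6]
eef_rot: [-0.146, 0.989, 0.0, 0.0]
force: [-3.2, -0.4, 7.0]
finger_gap: 0.5
gripper_force: 2.8
```

Call:
apply_moves(
  targets=[
    [[0,0,-0.002,0,0,0,1],[-0.001,0,-0.002,0,0,0,1],[0,0,-0.002,0,0,0,1],[0,0,-0.002,0,0,0,1],[-0.001,0,-0.002,0,0,0,1]],
  ],
)

```text
time: 15.55
ee_pos: [433.8, -257.2, 123.6]
eef_rot: [-0.146, 0.989, 0.0, -0.0]
force: [-4.9, -0.7, 6.6]
finger_gap: 0.1
gripper_force: 2.9
```

Call:
apply_moves(
  targets=[
    [[0,0,-0.002,0,0,0,1],[-0.001,0,-0.002,0,0,0,1],[0,0,-0.002,0,0,0,1],[0,0,-0.0015,0,0,0,1],[-0.001,0,-0.0015,0,0,0,1]],
  ],
)

```text
time: 16.05
ee_pos: [435.8, -256.6, 132.7]
eef_rot: [-0.146, 0.989, 0.0, 0.0]
force: [-3.9, -1.4, 6.4]
finger_gap: -0.3
gripper_force: 2.9
```

Call:
apply_moves(
  targets=[
    [[0,0,-0.001,0,0,0,1],[0,0,-0.001,0,0,0,1],[-0.001,0,-0.001,0,0,0,1],[0,0,-0.001,0,0,0,1],[0,0,-0.001,0,0,0,1]],
  ],
)

```text
time: 16.55
ee_pos: [437.2, -256.2, 137.7]
eef_rot: [-0.146, 0.989, 0.0, 0.001]
force: [-2.0, -0.2, 6.9]
finger_gap: -0.4
gripper_force: 2.8
```

Call:
apply_moves(
  targets=[
    [[0,0,-0.001,0,0,0,1],[0,0,-0.001,0,0,0,1],[-0.001,0,-0.001,0,0,0,1],[0,0,-0.001,0,0,0,1],[0,0,-0.001,0,0,0,1]],
  ],
)

```text
time: 17.05
ee_pos: [438.5, -255.8, 142.7]
eef_rot: [-0.146, 0.989, 0.0, 0.001]
force: [-0.4, 0.3, 5.2]
finger_gap: -0.1
gripper_force: 2.8
```

Call:
apply_moves(
  targets=[
    [[0,0,-0.001,0,0,0,1],[0,0,-0.001,0,0,0,1],[0,0,-0.0005,0,0,0,1],[0,0,-0.0005,0,0,0,1],[0,0,-0.0005,0,0,0,1]],
  ],
)

```text
time: 17.55
ee_pos: [439.3, -255.6, 146.3]
eef_rot: [-0.147, 0.989, 0.0, 0.002]
force: [1.0, 0.3, 4.6]
finger_gap: 0.2
gripper_force: 2.6
```

Call:
apply_moves(
  targets=[
    [[0,0,-0.0005,0,0,0,1],[0,0,-0.0005,0,0,0,1],[0,0,-0.0005,0,0,0,1],[0,0,-0.0005,0,0,0,1],[0,0,-0.0005,0,0,0,1]],
  ],
)

```text
time: 18.05
ee_pos: [438.6, -256.1, 148.5]
eef_rot: [-0.146, 0.989, -0.0, 0.001]
force: [4.3, 2.3, 4.6]
finger_gap: -0.1
gripper_force: 2.5
```

Still in contact, so I'll keep creeping up.

Call:
apply_moves(
  targets=[
    [[0,0,-0.0005,0,0,0,1],[0,0,-0.0005,0,0,0,1],[0,0,-0.0005,0,0,0,1],[0,0,-0.0005,0,0,0,1],[0,0,-0.0005,0,0,0,1]],
  ],
)

```text
time: 18.55
ee_pos: [436.9, -255.9, 150.2]
eef_rot: [-0.146, 0.989, 0.001, -0.001]
force: [0.3, -0.5, 0.2]
finger_gap: -0.1
gripper_force: 0.0
```

Call:
apply_moves(
  targets=[
    [[0,0,-0.0005,0,0,0,1],[0,0,-0.0005,0,0,0,1],[0,0,-0.0005,0,0,0,1],[0,0,-0.0005,0,0,0,1],[0,0,-0.0005,0,0,0,1]],
  ],
)

```text
time: 19.05
ee_pos: [437.7, -256.1, 153.3]
eef_rot: [-0.146, 0.989, 0.0, 0.0]
force: [-0.2, -0.4, 0.4]
finger_gap: -0.1
gripper_force: 0.0
```

Call:
apply_moves(
  targets=[
    [[0,0,-0.0005,0,0,0,1],[0,0,-0.0005,0,0,0,1],[0,0,-0.0005,0,0,0,1],[0,0,-0.0005,0,0,0,1],[0,0,-0.0005,0,0,0,1]],
  ],
)

```text
time: 19.55
ee_pos: [437.7, -256.1, 155.8]
eef_rot: [-0.146, 0.989, 0.0, 0.0]
force: [0.0, -0.1, -0.2]
finger_gap: 0.0
gripper_force: 0.0
```

The contact force is now zero. I'll move straight up, then back towards the robot.

Call:
apply_moves(
  targets=[
    [[0,0,-0.01,0,0,0,1],[0,0,-0.02,0,0,0,1],[0,0,-0.03,0,0,0,1],[0,0,-0.03,0,0,0,1],[0.01,0,-0.01,0,0,0,1]],
  ],
)

```text
time: 20.05
ee_pos: [429.7, -259.9, 259.5]
eef_rot: [-0.147, 0.989, -0.002, 0.002]
force: [0.9, -0.3, 0.3]
finger_gap: -0.1
gripper_force: 0.0
```

Call:
apply_moves(
  targets=[
    [[0.02,0,0,0,0,0,1],[0.02,0,0,0,0,0,1],[0.01,0,0,0,0,0,1],[0,0,0,0,0,0,1],[0,0,0,0,0,0,1]],
  ],
)

```text
time: 20.55
ee_pos: [380.3, -273.5, 255.7]
eef_rot: [-0.146, 0.989, 0.0, 0.0]
force: [0.2, 0.6, -0.1]
finger_gap: 0.0
gripper_force: 0.0
```

Run:
```python
from h import *
a=viewer.camera("wrist")["pixels"];b=viewer.camera("scene")["pixels"][90:282,80:336]
cv2.imwrite("pics/w4.png",np.vstack([cv2.resize(a,(400,300)),cv2.resize(b,(400,300))])[:,:,::-1])
```

```text
(no output)
```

View pics/w4.png

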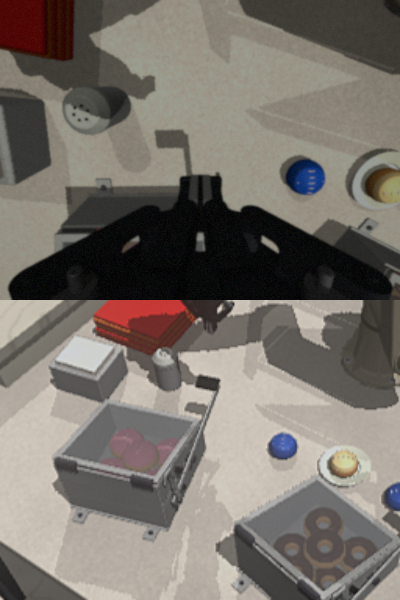

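The lid is fully shut, the paddle is back up at (208,382) in the scene crop, and the gripper is clear. The shaker, plate and ring bin have not moved.

```bash
python3 -c "
from bench import ticket;print(ticket.close_job())"
```

```text
the job is handed in; nothing more can be done
None
```

I pressed the concha bin's lever to its stop, held the lid fully open for about three seconds, then eased it shut without slamming. The arm is clear, and I handed the job in at about 20.7 s of the 43 s limit.

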